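# Fasten a machine cover with a push rivet

## Robot

A 7-joint arm with a two-finger parallel gripper is mounted at the origin on a cart in front of the work surface, level with it; the furniture and walls round the work are solid. World frame = base frame: x ahead of the robot, y to its left, z up, the work surface at z = 0. Lengths are in m, angles in rad, forces in N, time in s.
With the tool pointing down it reaches from about 0.35 to 0.9 m from the base axis. Payload 8.1 kg.
Tool frame: the origin (TCP) lies midway between the tips of the shut fingers; the grasp point (between the pads) lies 19 mm behind it; z points along the fingers, y is the line along which they close (so a half turn about z gives the same grasp; the last joint's range is limited). The gripper opens to 92 mm and grips with 3 to 60 N. Pads are 19 mm wide; open, the fingers measure 130 mm over their backs; the gripper's body (75 mm by 190 mm) begins 47 mm behind the grasp point.
Start: joints at [-1.43, 0.434, 0.025, 1.573, -0.012, 1.134, -0.075], TCP at [0.151, 0.607, 0.227] pointing down, gripper open.
Joint ranges: [-2.62, 2.62], [-0.44, 2.09], [-1.27, 1.32], [0.08, 2.57], [-1.32, 4.46], [0.12, 2], [-2.74, 2.74]. Speed limits (rad/s): [2.22, 2.22, 3.01, 3.01, 3.14, 3.14, 3.14].

## Interface

Orientations are given as a rotation vector (axis times angle).
In Python, from cell import arm gives the robot as it stands.
- The arm moves only by the tool carry_out, never from a script. Its arguments are lists of equal length, an entry for each row: "claw": the finger opening in cm, from 0 to 9.18; "delta_pos": the shift along the tool's x, y, z in cm, a list of three; "angular": the turn, a rotation vector about the tool's x, y, z in rad, a list of three. In form: {"claw": [claw, ...], "delta_pos": [[dx, dy, dz], ...], "angular": [[ax, ay, az], ...]}. A call has 1 to 20 rows; each row shifts and turns the commanded pose from where the row before left it, along the tool's axes as they then stand; what a row does not reach is not made up. A row lasts 1/10 s, in which the tool goes at most 50 mm and 8.59 degrees, less where a joint would pass 70% of its speed; a pose out of reach is approached as far as the arm can. A call with a gripper value outside its range is refused whole. The fingers move at their own pace and stop on an object; "force" is the grip in N (left out, the last holds). Time passes only in rows, so rows that do not move let the fingers close. It gives the time, the measured TCP pose, the force, the opening and the grip force at its end, in the units of the state.
- arm.observe(): the state, without advancing time (a new reading comes with each control period).
- arm.get_image(name): name is "side" or "top" or "wrist"; returns a dict with "frame" (400x640x3 uint8, red, green, blue), "mtx" (3x3 intrinsics, pixels), "T" (4x4, takes a point from camera to world coordinates). Camera axes: x right, y down, z forward; pixel columns grow to the right and rows downward; lengths in m; the calibration is good to about 2 mm. A picture is of the moment at which its call begins. There is no depth.
- arm.sign_off(): hands the job in; it is judged then, once.
Trained networks look in a picture, given as the dict that the camera call returned (one of the last four; its "shot" number tells which), for a name from the list of things; names that differ only in an ending like _2 or _b are one class to them, and where a whole thing is asked for, a point or a joint stands for the part that bears it (a point fixed in the world has none). Each returns a list of dicts, best first, with "conf" (0 to 1); they miss things now and then, are a little off and sometimes report something else, mostly with a low value. They report only what shows in the picture. A call takes as long as a camera call. They do not tell look-alikes from the thing itself.
- arm.look_for(label, picture): "centre" ([column, row] as shares, 0 to 1, of the picture: columns of its width, rows of its height, amid what is visible of it).
- arm.trace(label, picture): "region" (400x640 bool, what is visible of it) and "centre" ([column, row] as shares, 0 to 1, of the picture: columns of its width, rows of its height, amid what is visible of it).
- arm.place_of(label, picture): "centre" ([column, row] as shares, 0 to 1, of the picture: columns of its width, rows of its height: a listed point, or the origin of a listed thing).
The state is a dict: "clock": time; "joints": joint angles; "dq": joint speeds; "joint_efforts": joint torques, N m; "position": TCP position; "ee_rot": TCP orientation; "force": force on the tool from outside, world axes, zero at the start; "ft_torque": the same for the moment, N m; "width": opening from 0.0 (shut) to 1.0 (fully open); "gripper_force": force on a finger pad.
Only numpy, scipy, OpenCV 4.12 (cv2) and the standard library are available. Lean on these libraries where they do the work, as an engineer would, in place of code of your own. Each camera call takes 0.05 s, during which the arm holds its last target. There are 200 camera calls.

## Task

One corner hole of the machine cover has no rivet. Take the fresh push rivet, the one whose centre pin still stands up, from the wooden stand, feel for the anchor hole hidden below the cover's oversize hole and seat the rivet there with its flange flat on the cover, then push its centre pin in flush and let go. Do not press the pin before the rivet is seated, press the rivet against the cover or anchor with no more than 30 N, and leave the spent rivet and the other things where they are.

Things in the scene. Friction and masses are not known exactly. Their poses are not given: they have to be found in the camera images.
- housing: Low grey machine housing, 150 (its x) x 120 (its y) x 45 mm high, fixed; its top is a bare sheet cover 4 mm thick with raised ribs 1 mm high. Origin: centre of its underside; z up. Rivet places at x = +-40, y = +-30 mm: three hold set black rivets (38 mm flange, 16 mm high), the one at x = +40, y = +30 is open. The cover and the anchor below it crack if the rivet presses on them with over 30 N.
- anchor_face (a point): Point on the flat top of the fixed black anchor block under the open cover hole, straight below that hole's centre, 4 mm below the cover's top. The block fills the opening, is 22 mm thick and has a through hole 15.4 mm wide, chamfered 1 mm. That anchor hole's centre lies 4 mm sideways of this point, in a direction that differs every time and is not given: it must be felt for.
- hole (a point): Centre of the open, oversize round hole (26 mm in diameter) in the cover, at the height of the cover's top face; axes as the housing's.
- rivet: Fresh push rivet, black plastic, loose, about 50 g, upright in a loose hole of the stand with its flange on the stand's top: flange 38 mm wide, 4 mm thick; on it a round collar 22 mm wide, 12 mm high (grip here); a grey pin, head 12 mm wide, stands up to 8 mm out of the collar's top. Origin: centre of the flange's underside; z up along the pin.
- rivet_tip (a point): Centre of the lower end of the fresh rivet's shank, 18 mm below the rivet's origin. The shank is round, slit, 14 mm in diameter, its end chamfered by 1.5 mm.
- rivet_pin (a joint): How far the fresh rivet's centre pin is pushed in (m): 0 is 8 mm proud of the collar, 0.008 is flush with the collar's top (its stop). It starts between 0 and 0.0015. Sliding it takes about 9 N, and it stays where it is left.
- spent: The spent rivet, same shape and size as the fresh one but with its pin already flush; stands in the stand's other hole (the two swap places). Origin: centre of the flange's underside. Leave it.
- stand: Light wooden stand fixed to the bench, 52 (x) x 120 (y) x 25 mm high, with two round holes 18 mm in diameter at y = +-30 mm, 25 mm deep. Origin: centre of its underside.
- tape_measure: Yellow tape measure, 37x78x62 mm, standing behind the housing. Origin: centre of its underside. Bystander.
- jar_nails: Glass jar of nails with red lid, 60 mm in diameter, 76 mm high. Origin: centre of its underside. Bystander.
- marker: Marker pen, white with a black cap, 17x135x16 mm, lying on the bench. Origin: centre of its underside. Bystander.
There are look-alikes about, which are no part of the job. Leave any red or yellow look-alike of the rivet alone.

How it is judged:
On the way, in this order (a step that is already met when the one before it is completed fails the run):
1. the fresh rivet is seated in the open hole, its flange flat on the cover, its pin still up (z of rivet in the frame of hole between -0.003 and 0.002 m and horizontal distance between rivet and hole below 0.008 m and angle between rivet's own z axis and vertical below 0.1 rad and value of joint rivet_pin below 0.004 m), for 0.2 s.
2. its pin is pushed in flush (z of rivet in the frame of hole between -0.003 and 0.002 m and horizontal distance between rivet and hole below 0.008 m and angle between rivet's own z axis and vertical below 0.1 rad and value of joint rivet_pin above 0.0065 m), for 0.2 s.
At the end, for the whole second after the job is handed in: The fresh rivet rests in the open hole, upright within 0.1 rad, its flange within 2 mm of the cover's top and within 8 mm of the hole's centre; its pin is flush with the collar within 1.5 mm; it is at rest (all of step 2 and linear speed of rivet below 0.02 m/s); the robot touches nothing.
It fails at once if the rivet presses on the cover or its anchor with more than 30 N (contact force between rivet and housing above 30 N).
It fails at once if the pin is pushed in by more than 4 mm before the rivet is seated (value of joint rivet_pin above 0.004 m and (z of rivet in the frame of hole above 0.003 m or horizontal distance between rivet and hole above 0.008 m)).
It fails at once if the spent rivet, tape measure, jar of nails or marker pen is moved by more than 2 cm (distance of any of spent, tape_measure, jar_nails, marker from where it was at the start of the episode above 0.02 m).
It also fails if it takes over 72 s, if anything falls off the work surface, if the arm or the gripper's body presses on something with over 40 N, if the wrist force passes 120 N, or if a joint passes its speed limit or range.

## Working session

There is one attempt and no reset: what is moved stays moved. The work goes in short steps, Python scripts to look and compute and a tool call to move; the robot and the scene stay as the last step left them, time stands still between calls to the robot, and variables do not carry over. Pictures are saved under pics/ and viewed, at most 10 in all, crops included, and the job is handed in when it is done.

Besides the shell and the picture viewer there is one more tool, called as name(argument=value, ...), one argument or row to a line, values as JSON. carry_out: Moves the arm, as the interface text tells. Its arguments: {"type":"object","properties":{"claw":{"type":"array","items":{"type":"number"}},"delta_pos":{"type":"array","items":{"type":"array","items":{"type":"number"}}},"angular":{"type":"array","items":{"type":"array","items":{"type":"number"}}},"force":{"type":"number"}},"required":["claw","delta_pos","angular"]}

```bash
mkdir -p pics; cat > h.py <<'E'
import numpy as np, cv2
from cell import arm
from scipy.spatial.transform import Rotation as R
def ray(p,c):
    K=np.array(p["mtx"]);T=np.array(p["T"])
    d=T[:3,:3]@np.linalg.solve(K,[c[0]*640,c[1]*400,1]);return T[:3,3],d
def atz(p,c,z):
    o,d=ray(p,c);return o+d*(z-o[2])/d[2]
def proj(p,X):
    T=np.linalg.inv(np.array(p["T"]));q=np.array(p["mtx"])@(T[:3,:3]@X+T[:3,3]);return q[:2]/q[2]
def tri(ps):
    A=0;b=0
    for p,c in ps:
        o,d=ray(p,c);d=d/np.linalg.norm(d);M=np.eye(3)-np.outer(d,d);A=A+M;b=b+M@o
    return np.linalg.solve(A,b)
def save(n,f): cv2.imwrite("pics/"+n,cv2.cvtColor(f,cv2.COLOR_RGB2BGR))
E
python3 - <<'E'
from h import *
np.set_printoptions(precision=4,suppress=True)
P={n:arm.get_image(n) for n in("top","side","wrist")}
f=np.vstack([P["top"]["frame"],P["side"]["frame"]]);save("a.png",cv2.resize(f,(480,600),interpolation=cv2.INTER_AREA))
save("top.png",P["top"]["frame"])
Z=dict(rivet=.025,spent=.025,hole=.045,anchor_face=.041,housing=0,stand=0,tape_measure=0,jar_nails=0,marker=0,rivet_tip=.007)
for n in P:
  for l in Z:
    for r in arm.place_of(l,P[n])[:4]:
      c=r["centre"];print(n,l,round(r["conf"],2),np.round(np.array(c)*[640,400]),atz(P[n],c,Z[l]))
print(arm.observe()["position"],arm.observe()["ee_rot"],arm.observe()["force"])
E
```

```text
top rivet 0.81 [252. 224.] [0.4939 0.2788 0.025 ]
top rivet 0.81 [234. 268.] [0.4061 0.3157 0.025 ]
top rivet 0.75 [227. 303.] [0.3376 0.3287 0.025 ]
top spent 0.66 [281. 214.] [0.5129 0.2177 0.025 ]
top spent 0.64 [266. 220.] [0.5015 0.2501 0.025 ]
top hole 0.78 [380. 150.] [0.6363 0.0124 0.045 ]
top anchor_face 0.71 [380. 154.] [0.6284 0.0133 0.041 ]
top housing 0.55 [393. 176.] [ 0.5898 -0.0193  0.    ]
top stand 0.78 [265. 223.] [0.4976 0.2548 0.    ]
top tape_measure 0.81 [343. 101.] [0.7579 0.0815 0.    ]
top jar_nails 0.88 [286. 124.] [0.7102 0.207  0.    ]
top marker 0.96 [298. 278.] [0.3816 0.1885 0.    ]
top marker 0.4 [392. 176.] [ 0.5903 -0.0171  0.    ]
top rivet_tip 0.76 [228. 302.] [0.3366 0.331  0.007 ]
top rivet_tip 0.61 [249. 225.] [0.4938 0.2866 0.007 ]
top rivet_tip 0.48 [243. 267.] [0.4079 0.2997 0.007 ]
top rivet_tip 0.4 [296. 277.] [0.3841 0.1925 0.007 ]
side rivet 0.63 [226. 175.] [0.3315 0.3178 0.025 ]
side rivet 0.59 [257. 180.] [0.4148 0.2799 0.025 ]
side rivet 0.48 [282. 171.] [0.4861 0.3137 0.025 ]
side rivet 0.46 [396. 216.] [0.7447 0.0566 0.025 ]
side spent 0.5 [291. 190.] [0.5015 0.2165 0.025 ]
side hole 0.6 [354. 225.] [0.6312 0.0166 0.045 ]
side hole 0.35 [288. 190.] [0.492  0.1877 0.045 ]
side anchor_face 0.86 [351. 225.] [0.6252 0.0217 0.041 ]
side stand 0.86 [289. 188.] [0.501  0.2618 0.    ]
side stand 0.36 [351. 224.] [0.6358 0.0771 0.    ]
side tape_measure 0.94 [395. 217.] [0.7521 0.0863 0.    ]
side jar_nails 0.96 [366. 192.] [0.7041 0.2078 0.    ]
side marker 0.48 [249. 205.] [0.3869 0.2018 0.    ]
side rivet_tip 0.62 [229. 180.] [0.3373 0.3209 0.007 ]
side rivet_tip 0.59 [289. 183.] [0.5017 0.278  0.007 ]
side rivet_tip 0.5 [256. 182.] [0.4114 0.296  0.007 ]
[0.1509 0.6065 0.2267] [0.3821 3.1182 0.0001] [-0.5335  0.158  -0.3468]
```

View pics/top.png

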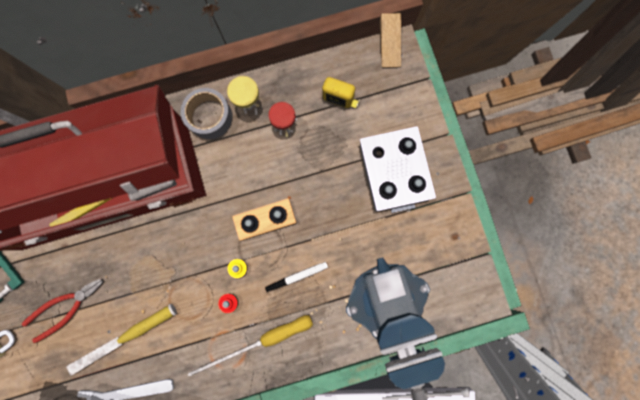

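View pics/a.png

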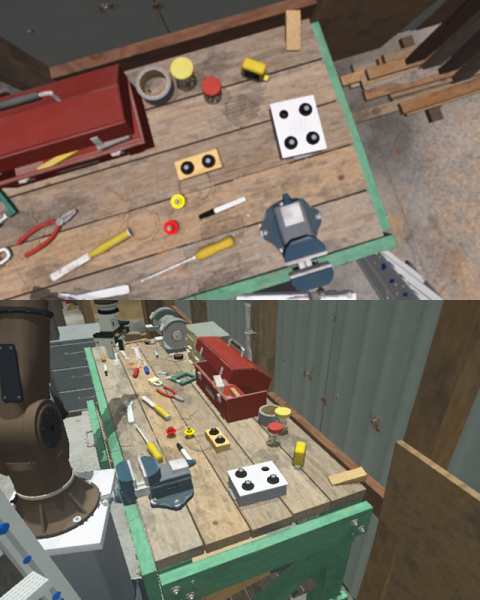

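Candidates in the top picture are the stand's left rivet (250,223), the stand's right rivet (278,214), the yellow look-alike (237,268) and the red look-alike (228,303). The open hole is at (379,152). The fresh rivet must be one of the two in the stand, so I'll bring the wrist camera over them to see which pin stands up.

carry_out(
  claw=[5,5,5,5,5,5,5,5,5,5,5,5,5,5,5,5,5,5,5,5],
  delta_pos=[
    [-2.9,-2.13,0],
    [-2.9,-2.13,0],
    [-2.9,-2.13,0],
    [-2.9,-2.13,0],
    [-2.9,-2.13,0],
    [-2.9,-2.13,0],
    [-2.9,-2.13,0],
    [-2.9,-2.13,0],
    [-2.9,-2.13,0],
    [-2.9,-2.13,0],
    [-2.9,-2.13,0],
    [-2.9,-2.13,0],
    [-2.9,-2.13,0],
    [0,0,0],
    [0,0,0],
    [0,0,0],
    [0,0,0],
    [0,0,0],
    [0,0,0],
    [0,0,0],
  ],
  angular=[
    [0,0,0],
    [0,0,0],
    [0,0,0],
    [0,0,0],
    [0,0,0],
    [0,0,0],
    [0,0,0],
    [0,0,0],
    [0,0,0],
    [0,0,0],
    [0,0,0],
    [0,0,0],
    [0,0,0],
    [0,0,0.145],
    [0,0,0.145],
    [0,0,0.145],
    [0,0,0.145],
    [0,0,0.145],
    [0,0,0.145],
    [0,0,0.145],
  ],
)

```text
clock: 3.65
position: [0.4499, 0.2468, 0.2268]
ee_rot: [1.857, 2.534, 0.0]
force: [0.3, -1.4, -0.5]
width: 0.548
gripper_force: 0.0
```

```bash
python3 - <<'E'
from h import *
np.set_printoptions(precision=4,suppress=True)
s=arm.observe();print(s["clock"],s["position"],R.from_rotvec(s["ee_rot"]).as_matrix(),s["joints"])
P={n:arm.get_image(n) for n in("wrist","top","side")}
save("w1.png",P["wrist"]["frame"])
print(P["wrist"]["T"])
Z=dict(rivet=.025,spent=.025,hole=.045,anchor_face=.041,stand=0)
for n in P:
  for l in Z:
    for r in arm.place_of(l,P[n])[:4]:
      c=r["centre"];print(n,l,round(r["conf"],2),np.round(np.array(c)*[640,400]),atz(P[n],c,Z[l]))
E
```

```text
3.65 [0.4499 0.2468 0.2268] [[-0.3012  0.9536  0.0002]
 [ 0.9536  0.3012  0.0002]
 [ 0.0002  0.0002 -1.    ]] [-0.9174  0.255   0.3889  1.8663 -0.1112  1.0411 -0.1777]
[[ 0.9535  0.2909  0.0791  0.4282]
 [ 0.3015 -0.9204 -0.2488  0.3129]
 [ 0.0004  0.261  -0.9653  0.386 ]
 [ 0.      0.      0.      1.    ]]
wrist rivet 0.85 [227.  58.] [0.3326 0.3281 0.025 ]
wrist rivet 0.84 [373. 153.] [0.4971 0.2848 0.025 ]
wrist rivet 0.82 [289. 102.] [0.4012 0.3074 0.025 ]
wrist spent 0.57 [362. 212.] [0.5074 0.2222 0.025 ]
wrist hole 0.35 [370. 155.] [0.4915 0.2834 0.045 ]
wrist hole 0.28 [367. 212.] [0.5073 0.2287 0.045 ]
wrist anchor_face 0.2 [365. 212.] [0.5063 0.2267 0.041 ]
wrist stand 0.78 [365. 178.] [0.5032 0.2538 0.    ]
top spent 0.64 [279. 212.] [0.5181 0.2228 0.025 ]
top spent 0.39 [380. 152.] [0.6366 0.0102 0.025 ]
top hole 0.71 [380. 152.] [0.6316 0.0138 0.045 ]
top anchor_face 0.86 [377. 154.] [0.6287 0.0185 0.041 ]
top stand 0.69 [266. 223.] [0.4971 0.2525 0.    ]
side rivet 0.67 [223. 177.] [0.3233 0.3094 0.025 ]
side rivet 0.41 [254. 178.] [0.4072 0.2879 0.025 ]
side spent 0.69 [293. 185.] [0.5097 0.2355 0.025 ]
side hole 0.91 [350. 223.] [0.623  0.0235 0.045 ]
side anchor_face 0.62 [284. 173.] [0.4895 0.2773 0.041 ]
side anchor_face 0.61 [350. 226.] [0.6225 0.0188 0.041 ]
side anchor_face 0.21 [248. 206.] [0.3873 0.137  0.041 ]
side stand 0.64 [290. 186.] [0.5033 0.2726 0.    ]
side stand 0.33 [368. 191.] [0.7116 0.2098 0.    ]
```

View pics/w1.png

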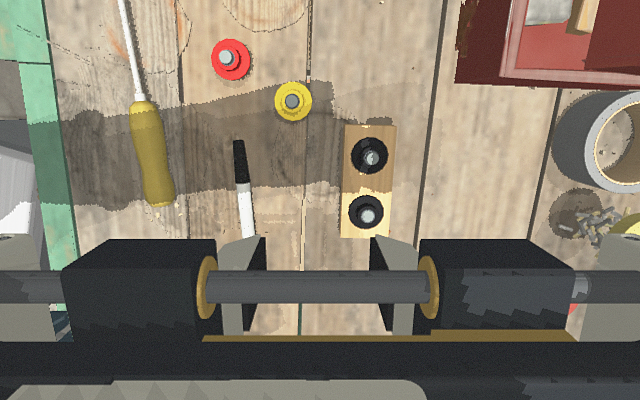

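The wrist view shows two black rivets in the stand, at (370,156) and (366,214). The red one (230,60) and yellow one (293,101) stand loose. I'll crop in close on the pair.

```bash
python3 - <<'E'
from h import *
f=cv2.imread("pics/w1.png")[120:245,320:420]
cv2.imwrite("pics/c1.png",cv2.resize(f,None,fx=4.8,fy=4.8,interpolation=cv2.INTER_CUBIC))
E
```

```text
(no output)
```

View pics/c1.png

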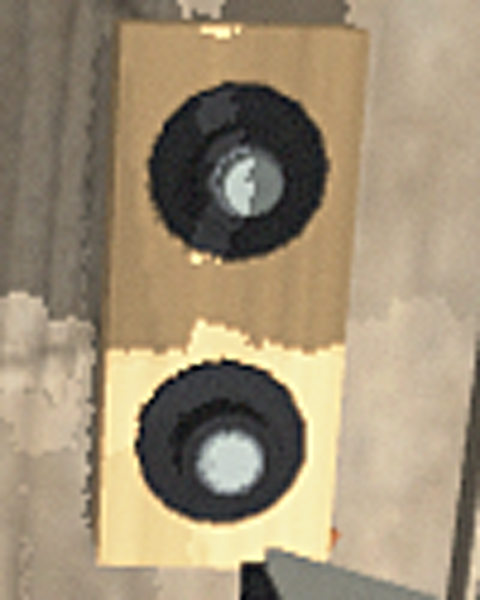

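```bash
python3 - <<'E'
from h import *
p=arm.get_image("wrist")
for n,c in(("upper",(369.6,155.8)),("lower",(365.8,211.9))):
    X=atz(p,np.array(c)/[640,400],.029);print(n,X)
    for h in(.016,.0225,.024):
        q=proj(p,np.array([X[0],X[1],.025+h]));q2=proj(p,np.array([X[0]+.006,X[1],.025+h]));print(h,q,(q-[320,120])*4.8,"radius",4.8*np.hypot(*(q2-q)))
print(p["mtx"])
E
```

```text
upper [0.49365246 0.28155303 0.029     ]
0.016 [371.35184657 157.50638686] [246.48886353 180.03065694] radius 28.965752517195273
0.0225 [372.35064854 158.47927033] [251.283113   184.70049759] radius 29.491495262887376
0.024 [372.58640358 158.70890762] [252.41473717 185.80275657] radius 29.615541507819106
lower [0.51028175 0.22444937 0.029     ]
0.016 [367.35483366 215.33071633] [227.30320156 457.58743838] radius 27.635194553451022
0.0225 [368.23937485 217.28244273] [231.54899926 466.9557251 ] radius 28.113384874115543
0.024 [368.44795547 217.74267263] [232.55018624 469.16482864] radius 28.226095653425034
[[352.67869569   0.         317.34168383]
 [  0.         352.67869569 200.26293534]
 [  0.           0.           1.        ]]
```

carry_out(
  claw=[5,5,5,5],
  delta_pos=[
    [-0.75,-2,2.2],
    [-0.75,-2,2.2],
    [-0.75,-2,2.2],
    [-0.75,-2,2.2],
  ],
  angular=[
    [0,0,0],
    [0,0,0],
    [0,0,0],
    [0,0,0],
  ],
)

```text
clock: 5.0
position: [0.3823, 0.1932, 0.1381]
ee_rot: [1.849, 2.54, 0.001]
force: [-0.4, 0.5, -0.5]
width: 0.547
gripper_force: 0.0
```

```bash
python3 - <<'E'
from h import *
np.set_printoptions(precision=4,suppress=True)
p=arm.get_image("wrist");f=p["frame"]
print(p["T"][:3,3])
for l in("rivet","spent"):
    for r in arm.place_of(l,p)[:4]: print(l,r["conf"],np.array(r["centre"])*[640,400],atz(p,r["centre"],.025))
u=proj(p,np.array([.495,.281,.035]));v=proj(p,np.array([.512,.224,.035]));print(u,v)
c=((u+v)/2).astype(int);x0=max(0,c[0]-60);y0=max(0,c[1]-80);print(x0,y0)
save("c2.png",cv2.resize(f[y0:y0+150,x0:x0+130],None,fx=4,fy=4,interpolation=cv2.INTER_CUBIC))
E
```

```text
[0.3602 0.2591 0.2973]
rivet 0.78 [493.184 131.8  ] [0.4937 0.2815 0.025 ]
spent 0.6 [481.472 207.28 ] [0.5105 0.2241 0.025 ]
[501.1217 133.9761] [488.9991 211.5658]
435 92
```

View pics/c2.png

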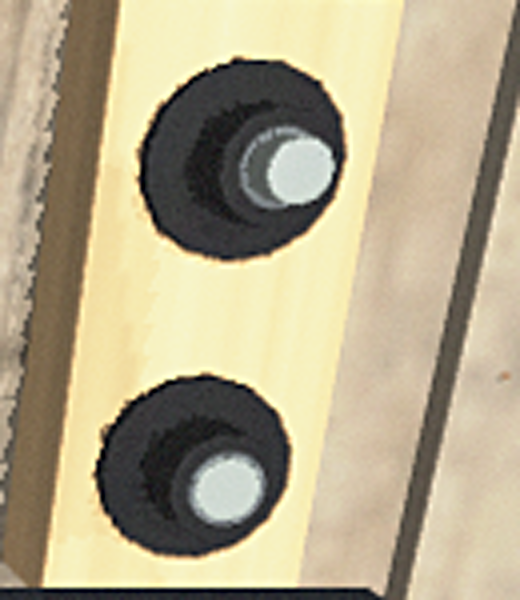

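The upper rivet clearly has its pin standing proud (crop (300,170), picture about (497,134)). The lower one at (482,212) is flush, so it is the spent one. The fresh rivet is at world (0.494, 0.2815), and I'll go above it.

carry_out(
  claw=[5,5,5,5,5,5,5],
  delta_pos=[
    [1,2.67,0],
    [1,2.67,0],
    [1,2.67,0],
    [1,2.67,0],
    [0.97,2.66,0],
    [0,0,3],
    [0,0,3],
  ],
  angular=[
    [0,0,0],
    [0,0,0],
    [0,0,0],
    [0,0,0],
    [0,0,0],
    [0,0,0],
    [0,0,0],
  ],
)

```text
clock: 5.85
position: [0.4972, 0.2841, 0.0792]
ee_rot: [1.847, 2.539, 0.007]
force: [0.5, -1.0, -0.7]
width: 0.546
gripper_force: 0.0
```

```bash
python3 - <<'E'
from h import *
np.set_printoptions(precision=4,suppress=True)
p=arm.get_image("wrist");t=arm.get_image("top")
s=arm.observe();print(s["clock"],s["position"],s["width"],s["force"]);M=R.from_rotvec(s["ee_rot"]).as_matrix();print(M)
for l,z in(("rivet",.025),("spent",.025)):
    for r in arm.place_of(l,p)[:3]:
        X=atz(p,r["centre"],z);print(l,r["conf"],np.array(r["centre"])*[640,400],X,M.T@(X-s["position"]))
save("w2.png",p["frame"])
E
```

```text
5.95 [0.4934 0.2817 0.0761] 0.5496163403292135 [-0.3575 -0.6257  0.1612]
[[-0.3076  0.9515 -0.0037]
 [ 0.9515  0.3076 -0.0028]
 [-0.0015 -0.0044 -1.    ]]
rivet 0.94 [74.112 61.2  ] [0.3373 0.3304 0.025 ] [ 0.0945 -0.1334  0.0516]
rivet 0.67 [312.32 220.92] [0.4943 0.2812 0.025 ] [-0.0006  0.0009  0.0511]
rivet 0.59 [187.904 134.8  ] [0.4073 0.31   0.025 ] [ 0.0535 -0.0731  0.0514]
spent 0.64 [308.416 305.12 ] [0.5102 0.2229 0.025 ] [-0.0609 -0.0019  0.0512]
```

View pics/w2.png

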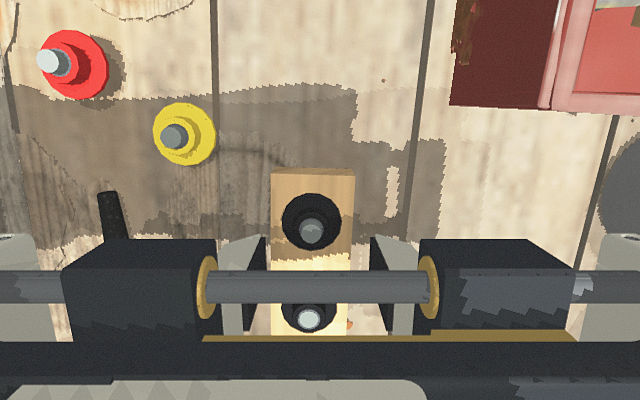

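The wrist view shows the fresh rivet at (312,221), midway between the pads and within 1 mm. I'll descend and grip.

carry_out(
  claw=[5,5,5,5,5,1,1,1,1,1,1],
  delta_pos=[
    [0,0,1.5],
    [0,0,1.5],
    [0,0,1],
    [0,0,0.4],
    [0,0,0],
    [0,0,0],
    [0,0,0],
    [0,0,0],
    [0,0,0],
    [0,0,0],
    [0,0,0],
  ],
  angular=[
    [0,0,0],
    [0,0,0],
    [0,0,0],
    [0,0,0],
    [0,0,0],
    [0,0,0],
    [0,0,0],
    [0,0,0],
    [0,0,0],
    [0,0,0],
    [0,0,0],
  ],
  force=35,
)

```text
clock: 7.15
position: [0.4948, 0.282, 0.035]
ee_rot: [1.849, 2.539, 0.001]
force: [-0.9, -0.5, 3.4]
width: 0.217
gripper_force: 35.0
```

carry_out(
  claw=[1,1,1,1,1,1],
  delta_pos=[
    [0,0,-1.5],
    [0,0,-2.5],
    [0,0,-3],
    [0,0,-3],
    [0,0,-2],
    [0,0,0],
  ],
  angular=[
    [0,0,0],
    [0,0,0],
    [0,0,0],
    [0,0,0],
    [0,0,0],
    [0,0,0],
  ],
)

```text
clock: 7.75
position: [0.4962, 0.2827, 0.1574]
ee_rot: [1.849, 2.538, 0.007]
force: [0.3, 0.3, 0.0]
width: 0.218
gripper_force: 35.0
```

```bash
python3 - <<'E'
from h import *
np.set_printoptions(precision=4,suppress=True)
P={n:arm.get_image(n) for n in("wrist","top","side")}
s=arm.observe();print(s["clock"],s["position"],s["width"],s["force"]);M=R.from_rotvec(s["ee_rot"]).as_matrix()
zo=s["position"][2]-.007
for n in P:
  for l,z in(("rivet",zo),("rivet_tip",zo-.018),("spent",.025)):
    for r in arm.place_of(l,P[n])[:4]:
        X=atz(P[n],r["centre"],z);print(n,l,round(r["conf"],2),np.array(r["centre"])*[640,400],X,M.T@(X-s["position"]))
f=P["wrist"]["frame"];g=P["side"]["frame"]
q=proj(P["side"],s["position"]).astype(int);print(q)
a=cv2.resize(f[190:350,210:430],(550,400),interpolation=cv2.INTER_CUBIC)
b=cv2.resize(g[q[1]-30:q[1]+20,q[0]-15:q[0]+16],(248,400),interpolation=cv2.INTER_CUBIC)
save("g.png",np.hstack([a,b]))
E
```

```text
7.9 [0.494  0.2817 0.1538] 0.21591226854491338 [ 0.1798  0.8648 -1.6735]
wrist rivet 0.89 [138.816  67.92 ] [0.3924 0.3392 0.1468] [ 0.0859 -0.079   0.0071]
wrist rivet 0.77 [218.304 122.8  ] [0.4324 0.3266 0.1468] [ 0.0617 -0.0449  0.007 ]
wrist rivet 0.69 [314.176 243.68 ] [0.4939 0.2824 0.1468] [0.0007 0.0001 0.007 ]
wrist rivet_tip 0.96 [226.112 126.48 ] [0.4323 0.3238 0.1288] [ 0.059  -0.0458  0.025 ]
wrist rivet_tip 0.86 [319.68 231.32] [0.4967 0.2835 0.1288] [0.0009 0.0032 0.025 ]
wrist rivet_tip 0.66 [155.2   76.72] [0.3924 0.3367 0.1288] [ 0.0835 -0.0798  0.0251]
wrist rivet_tip 0.4 [173.312 238.6  ] [0.419  0.254  0.1288] [-0.0034 -0.0799  0.0251]
top rivet 0.59 [234.176 268.88 ] [0.4086 0.2897 0.1468] [ 0.0339 -0.0789  0.0071]
top rivet_tip 0.57 [240.832 267.12 ] [0.4107 0.2816 0.1288] [ 0.0255 -0.0793  0.0251]
top spent 0.83 [280.   212.32] [0.5164 0.2206 0.025 ] [-0.065   0.0027  0.1288]
side rivet 0.59 [281.088 134.4  ] [0.4907 0.3008 0.1468] [0.0192 0.0027 0.007 ]
side rivet 0.53 [224.128 178.92 ] [0.3427 0.1071 0.1468] [-0.1197 -0.1976  0.0073]
side rivet 0.43 [255.168 176.   ] [0.4138 0.1071 0.1468] [-0.1415 -0.13    0.0072]
side rivet_tip 0.63 [253.504 177.08 ] [0.4092 0.1315 0.1288] [-0.1169 -0.1268  0.0252]
side rivet_tip 0.59 [284.608 143.12 ] [0.4975 0.2843 0.1288] [0.0014 0.0041 0.025 ]
side rivet_tip 0.42 [231.488 178.48 ] [0.3575 0.1345 0.1288] [-0.0981 -0.1751  0.0252]
side spent 0.68 [292.096 187.52 ] [0.5062 0.2253 0.025 ] [-0.0573 -0.0056  0.1288]
[282 135]
```

View pics/g.png

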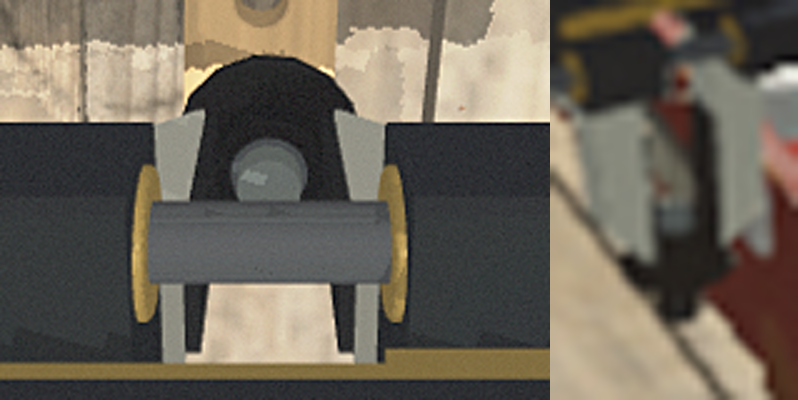

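The rivet is held upright between the pads with its pin up. The tip is consistent to within 1–3 mm across the views. Next I'll carry it beside the hole for a wrist look.

carry_out(
  claw=[1,1,1,1,1,1,1,1,1,1,1,1],
  delta_pos=[
    [-3.25,0.44,0],
    [-3.25,0.44,0],
    [-3.25,0.44,0],
    [-3.25,0.44,0],
    [-3.25,0.44,0],
    [-3.25,0.44,0],
    [-3.25,0.44,0],
    [-3.25,0.44,0],
    [-3.25,0.44,0],
    [-3.25,0.44,0],
    [-3.25,0.44,0],
    [0,0,0],
  ],
  angular=[
    [0,0,0],
    [0,0,0],
    [0,0,0],
    [0,0,0],
    [0,0,0],
    [0,0,0],
    [0,0,0],
    [0,0,0],
    [0,0,0],
    [0,0,0],
    [0,0,0],
    [0,0,0],
  ],
)

```text
clock: 9.55
position: [0.6515, -0.05, 0.1549]
ee_rot: [1.856, 2.531, -0.004]
force: [0.3, -1.1, 0.5]
width: 0.222
gripper_force: 35.0
```

```bash
python3 - <<'E'
from h import *
np.set_printoptions(precision=4,suppress=True)
P={n:arm.get_image(n) for n in("wrist","wrist_","top","side") if n!="wrist_"}
s=arm.observe();print(s["clock"],s["position"],s["width"],s["force"]);M=R.from_rotvec(s["ee_rot"]).as_matrix();print(M[:,2])
zo=s["position"][2]-.008
for n in P:
  for l,z in(("hole",.045),("anchor_face",.041),("rivet",zo),("rivet_tip",zo-.018),("housing",0)):
    for r in arm.place_of(l,P[n])[:5]:
        X=atz(P[n],r["centre"],z);print(n,l,round(r["conf"],2),np.array(r["centre"])*[640,400],X,M.T@(X-s["position"]))
save("w3.png",P["wrist"]["frame"])
E
```

```text
9.7 [ 0.6502 -0.0429  0.1544] 0.21588511660262713 [-0.6015 -0.0548 -0.2781]
[-0.0006  0.0007 -1.    ]
wrist hole 0.59 [316.672 104.8  ] [0.6296 0.0156 0.045 ] [ 0.0619 -0.0016  0.1095]
wrist anchor_face 0.87 [315.392 106.68 ] [0.6291 0.014  0.041 ] [ 0.0605 -0.0026  0.1135]
wrist rivet 0.87 [317.504 244.48 ] [ 0.6507 -0.0494  0.1464] [-0.0064 -0.0015  0.008 ]
wrist rivet_tip 0.84 [317.504 231.48 ] [ 0.6506 -0.0491  0.1284] [-0.006  -0.0015  0.026 ]
wrist housing 0.69 [266.816 135.2  ] [ 0.5956 -0.0223  0.    ] [ 0.0362 -0.0456  0.1545]
top hole 0.68 [379.008 152.68 ] [0.6304 0.0153 0.045 ] [ 0.0614 -0.0009  0.1095]
top hole 0.53 [279.68 214.52] [0.5101 0.2193 0.045 ] [ 0.2925 -0.0528  0.1097]
top anchor_face 0.89 [379.904 150.8  ] [0.6352 0.0128 0.041 ] [0.0575 0.0028 0.1135]
top anchor_face 0.19 [418.624 127.28 ] [ 0.6822 -0.0689  0.041 ] [-0.0347  0.0225  0.1134]
top rivet 0.76 [235.008 269.2  ] [0.408  0.2884 0.1464] [ 0.3896 -0.1289  0.0084]
top rivet 0.58 [230.08 303.8 ] [0.3495 0.297  0.1464] [ 0.4158 -0.1819  0.0084]
top rivet 0.44 [421.824 129.4  ] [ 0.6475 -0.0494  0.1464] [
[... 864 characters left out ...]
52 0.008 ]
side rivet 0.55 [255.168 176.   ] [0.4138 0.1077 0.1464] [ 0.2159 -0.1788  0.0082]
side rivet 0.49 [224.896 174.6  ] [0.3443 0.1261 0.1464] [ 0.2548 -0.2392  0.0083]
side rivet_tip 0.64 [370.816 210.68 ] [ 0.652  -0.0454  0.1284] [-0.003   0.0009  0.026 ]
side rivet_tip 0.48 [253.824 181.48 ] [0.4092 0.1128 0.1284] [ 0.2222 -0.1816  0.0262]
side rivet_tip 0.46 [229.504 180.6  ] [0.3528 0.1266 0.1284] [ 0.2526 -0.231   0.0263]
side rivet_tip 0.39 [292.8  186.88] [0.4969 0.0744 0.1284] [ 0.1586 -0.1099  0.0262]
side rivet_tip 0.33 [248.192 204.6  ] [0.3932 0.0222 0.1284] [ 0.1408 -0.2246  0.0262]
side housing 0.75 [344.384 254.32 ] [ 0.5988 -0.032  -0.    ] [ 0.026  -0.0455  0.1545]
```

View pics/w3.png

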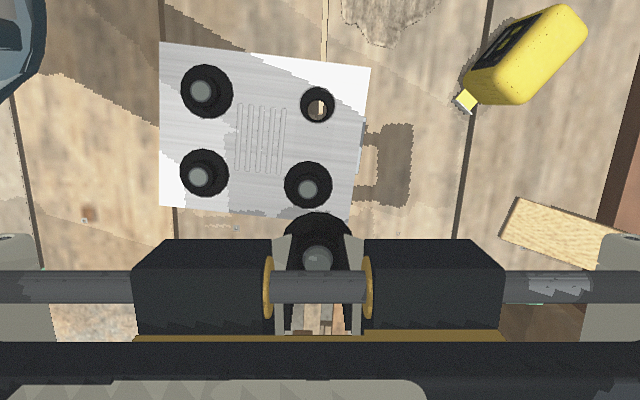

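The wrist view shows the open hole at (317,105) with a lighter spot inside it. The held rivet is at (317,255) and the three set rivets are clear of the fingers. I'll take a settled close look at the hole.

```bash
python3 - <<'E'
from h import *
np.set_printoptions(precision=4,suppress=True)
p=arm.get_image("wrist")
s=arm.observe();M=R.from_rotvec(s["ee_rot"]).as_matrix();print(s["position"],p["T"])
for l,z in(("hole",.045),("anchor_face",.041),("rivet",s["position"][2]-.008)):
    r=arm.place_of(l,p)[0];X=atz(p,r["centre"],z);print(l,np.array(r["centre"])*[640,400],X,M.T@(X-s["position"]))
q=proj(p,np.array([.6295,.0155,.045])).astype(int);x0,y0=q-25;print(x0,y0)
g=cv2.cvtColor(p["frame"],cv2.COLOR_RGB2GRAY)[y0:y0+50,x0:x0+50]
_,L,S,C=cv2.connectedComponentsWithStats((g<90).astype(np.uint8));i=1+S[1:,4].argmax();print(S[i],C[i])
c,ax,an=cv2.fitEllipse(max(cv2.findContours((L==i).astype(np.uint8),0,1)[0],key=len))
c=np.array(c)+.5+[x0,y0];X=atz(p,c/[640,400],.045);print("ellipse",c,ax,X,M.T@(X-s["position"]))
save("c3.png",cv2.resize(p["frame"][y0:y0+50,x0:x0+50],None,fx=10,fy=10,interpolation=cv2.INTER_CUBIC))
E
```

```text
[ 0.6504 -0.0435  0.1547] [[ 0.9517  0.2964  0.0804  0.6284]
 [ 0.3071 -0.9187 -0.2485  0.0224]
 [ 0.0002  0.2612 -0.9653  0.3139]
 [ 0.      0.      0.      1.    ]]
hole [266.88 141.32] [ 0.6003 -0.0146  0.045 ] [ 0.0429 -0.0388  0.1097]
anchor_face [314.112 115.72 ] [0.6286 0.0142 0.041 ] [ 0.0616 -0.0031  0.1137]
rivet [317.184 246.2  ] [ 0.6497 -0.0437  0.1467] [ 0.0001 -0.0008  0.008 ]
290 89
[ 10   8  34  35 801] [25.9488 23.9975]
ellipse [316.7867 114.5516] (33.37004089355469, 34.39137268066406) [0.6302 0.0157 0.045 ] [ 0.0626 -0.0011  0.1097]
```

View pics/c3.png

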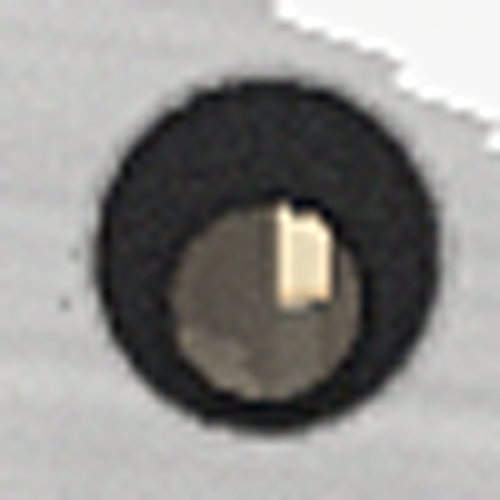

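In the crop the cover hole is centred at (268,255) with r 172, and the lit anchor bore at (267,300). So the anchor hole lies about 3.8 mm toward tool −x. I'll use that as the first place to feel.

carry_out(
  claw=[1,1,1,1,1,1,1],
  delta_pos=[
    [2,-0.03,0],
    [2,-0.03,0],
    [1.9,0,0],
    [0,0,3],
    [0,0,3],
    [0,0,1],
    [0,0,0],
  ],
  angular=[
    [0,0,0],
    [0,0,0],
    [0,0,0],
    [0,0,0],
    [0,0,0],
    [0,0,0],
    [0,0,0],
  ],
)

```text
clock: 11.35
position: [0.6307, 0.0123, 0.0835]
ee_rot: [-1.848, -2.538, 0.003]
force: [-0.2, -0.4, -0.2]
width: 0.217
gripper_force: 35.0
```

```bash
python3 - <<'E'
from h import *
np.set_printoptions(precision=4,suppress=True)
p=arm.get_image("wrist");sd=arm.get_image("side")
s=arm.observe();M=R.from_rotvec(s["ee_rot"]).as_matrix();print(s["clock"],s["position"],s["force"],s["ft_torque"],M[:,2])
print("anchor est rel",M.T@(np.array([.6302,.0157,.045])-s["position"])-[.0038,0,0])
for P in(p,sd):
  for l,z in(("rivet",s["position"][2]-.008),("rivet_tip",s["position"][2]-.026)):
   for r in arm.place_of(l,P)[:4]:
    X=atz(P,r["centre"],z)
    if np.hypot(*(X-s["position"])[:2])<.02:print(l,r["conf"],M.T@(X-s["position"]))
E
```

```text
11.45 [0.6325 0.0121 0.0857] [ 0.3301 -1.0639 -1.1152] [-0.0783  0.0873 -0.01  ] [ 0.0011 -0.0001 -1.    ]
anchor est rel [ 0.0003 -0.0011  0.0407]
rivet 0.87 [ 0.0024 -0.0024  0.008 ]
rivet_tip 0.93 [ 0.0037 -0.0011  0.026 ]
rivet 0.58 [ 0.0088 -0.0031  0.008 ]
rivet_tip 0.55 [-0.0072  0.0004  0.026 ]
```

carry_out(
  claw=[1,1,1,1,1,1,1],
  delta_pos=[
    [0,0,0.5],
    [0,0,0.5],
    [0,0,0.2],
    [0,0,0.2],
    [0,0,0.2],
    [0,0,0.1],
    [0,0,0],
  ],
  angular=[
    [0,0,0],
    [0,0,0],
    [0,0,0],
    [0,0,0],
    [0,0,0],
    [0,0,0],
    [0,0,0],
  ],
)

```text
clock: 12.35
position: [0.6317, 0.0125, 0.0676]
ee_rot: [-1.849, -2.539, 0.0]
force: [-0.3, 1.0, -0.5]
width: 0.218
gripper_force: 35.0
```

carry_out(
  claw=[1,1,1,1,1],
  delta_pos=[
    [0,0,0.1],
    [0,0,0.1],
    [0,0,0.1],
    [0,0,0],
    [0,0,0],
  ],
  angular=[
    [0,0,0],
    [0,0,0],
    [0,0,0],
    [0,0,0],
    [0,0,0],
  ],
)

```text
clock: 12.85
position: [0.6318, 0.0125, 0.0647]
ee_rot: [-1.849, -2.54, -0.0]
force: [0.4, 0.3, -0.4]
width: 0.219
gripper_force: 35.0
```

carry_out(
  claw=[1,1,1,1,1],
  delta_pos=[
    [0,0,0.1],
    [0,0,0.1],
    [0,0,0.1],
    [0,0,0],
    [0,0,0],
  ],
  angular=[
    [0,0,0],
    [0,0,0],
    [0,0,0],
    [0,0,0],
    [0,0,0],
  ],
)

```text
clock: 13.35
position: [0.6317, 0.0125, 0.0617]
ee_rot: [-1.849, -2.539, 0.0]
force: [-0.5, 0.3, -1.0]
width: 0.217
gripper_force: 35.0
```

Still no force and the tip is past the anchor face, so it is in the hole. The flange should land with the TCP near z = 0.053–0.055.

carry_out(
  claw=[1,1,1,1,1,1],
  delta_pos=[
    [0,0,0.1],
    [0,0,0.1],
    [0,0,0.1],
    [0,0,0.1],
    [0,0,0],
    [0,0,0],
  ],
  angular=[
    [0,0,0],
    [0,0,0],
    [0,0,0],
    [0,0,0],
    [0,0,0],
    [0,0,0],
  ],
)

```text
clock: 13.95
position: [0.6317, 0.0125, 0.0577]
ee_rot: [-1.849, -2.539, 0.0]
force: [-0.0, 0.2, 0.7]
width: 0.215
gripper_force: 35.0
```

carry_out(
  claw=[1,1,1,1],
  delta_pos=[
    [0,0,0.1],
    [0,0,0.1],
    [0,0,0],
    [0,0,0],
  ],
  angular=[
    [0,0,0],
    [0,0,0],
    [0,0,0],
    [0,0,0],
  ],
)

```text
clock: 14.35
position: [0.6317, 0.0125, 0.0557]
ee_rot: [-1.849, -2.539, 0.0]
force: [-0.0, 0.6, 0.4]
width: 0.221
gripper_force: 35.0
```

carry_out(
  claw=[1,1,1,1],
  delta_pos=[
    [0,0,0.1],
    [0,0,0],
    [0,0,0.05],
    [0,0,0],
  ],
  angular=[
    [0,0,0],
    [0,0,0],
    [0,0,0],
    [0,0,0],
  ],
)

```text
clock: 14.75
position: [0.6319, 0.0125, 0.0549]
ee_rot: [1.849, 2.539, 0.001]
force: [-1.7, 0.5, 7.6]
width: 0.221
gripper_force: 35.0
```

A 7.6 N contact at TCP 0.0549 means the flange is on the cover, since the grip offset is 9–10 mm. I'll release and rise.

carry_out(
  claw=[1,3.4,3.4,3.4,3.4,3.4,3.4,3.4],
  delta_pos=[
    [0,0,0],
    [0,0,0],
    [0,0,0],
    [0,0,0],
    [0,0,-1],
    [0,0,-2],
    [0,0,-1.5],
    [0,0,0],
  ],
  angular=[
    [0,0,0],
    [0,0,0],
    [0,0,0],
    [0,0,0],
    [0,0,0],
    [0,0,0],
    [0,0,0],
    [0,0,0],
  ],
)

```text
clock: 15.55
position: [0.6335, 0.0124, 0.102]
ee_rot: [1.848, 2.537, 0.005]
force: [0.1, -0.1, -0.4]
width: 0.37
gripper_force: 0.0
```

```bash
python3 - <<'E'
from h import *
np.set_printoptions(precision=4,suppress=True)
p=arm.get_image("wrist");sd=arm.get_image("side")
s=arm.observe();M=R.from_rotvec(s["ee_rot"]).as_matrix();print(s["clock"],s["position"],s["force"],M[:,2])
for P in(p,sd):
  for l,z in(("rivet",.045),("rivet_pin",.068)):
   for r in arm.place_of(l,P)[:6]:
    X=atz(P,r["centre"],z)
    if np.hypot(*(X-s["position"])[:2])<.03:print(l,r["conf"],np.array(r["centre"])*[640,400],X,M.T@(X-s["position"]))
f=p["frame"];q=proj(sd,np.array([.631,.013,.05])).astype(int)
a=cv2.resize(f[150:330,200:440],(533,400),interpolation=cv2.INTER_CUBIC)
b=cv2.resize(sd["frame"][q[1]-25:q[1]+25,q[0]-16:q[0]+16],(256,400),interpolation=cv2.INTER_CUBIC)
save("s.png",np.hstack([a,b]))
E
```

```text
15.65 [0.632  0.0126 0.0996] [ 0.469  -0.3178 -0.8757] [ 0.001   0.0003 -1.    ]
rivet 0.89 [315.072 216.6  ] [0.6317 0.0119 0.045 ] [-0.0006 -0.0005  0.0546]Traceback (most recent call last):
  File "<stdin>", line 7, in <module>
ValueError: it knows: anchor_face, hole, housing, jar_nails, marker, rivet, rivet_tip, spent, stand, tape_measure
```

The rivet sits at (0.6317, 0.0119), directly below the tool. I'll shut the fingers and approach the pin, whose top is at about 0.068.

carry_out(
  claw=[0,0,0,0,0,0,0,0,0,0],
  delta_pos=[
    [0,0,0],
    [0,0,0],
    [0,0,0],
    [0,0,0],
    [0,0,0],
    [0,0,1],
    [0,0,1],
    [0,0,0.5],
    [0,0,0],
    [0,0,0],
  ],
  angular=[
    [0,0,0],
    [0,0,0],
    [0,0,0],
    [0,0,0],
    [0,0,0],
    [0,0,0],
    [0,0,0],
    [0,0,0],
    [0,0,0],
    [0,0,0],
  ],
)

```text
clock: 16.7
position: [0.6316, 0.0124, 0.074]
ee_rot: [-1.849, -2.539, 0.001]
force: [-0.0, -0.6, -0.2]
width: 0.004
gripper_force: 0.0
```

carry_out(
  claw=[0,0,0,0,0,0,0],
  delta_pos=[
    [0,0,0.1],
    [0,0,0.1],
    [0,0,0.1],
    [0,0,0.1],
    [0,0,0.1],
    [0,0,0.1],
    [0,0,0],
  ],
  angular=[
    [0,0,0],
    [0,0,0],
    [0,0,0],
    [0,0,0],
    [0,0,0],
    [0,0,0],
    [0,0,0],
  ],
)

```text
clock: 17.4
position: [0.6318, 0.0125, 0.0685]
ee_rot: [1.849, 2.539, 0.0]
force: [-0.0, 0.4, 1.9]
width: -0.001
gripper_force: 1.4
```

Contact with the pin at about 0.0685. I'll push slowly.

carry_out(
  claw=[0,0,0,0,0,0],
  delta_pos=[
    [0,0,0.1],
    [0,0,0.1],
    [0,0,0.1],
    [0,0,0.1],
    [0,0,0.1],
    [0,0,0],
  ],
  angular=[
    [0,0,0],
    [0,0,0],
    [0,0,0],
    [0,0,0],
    [0,0,0],
    [0,0,0],
  ],
)

```text
clock: 18.0
position: [0.6318, 0.0125, 0.0638]
ee_rot: [1.849, 2.539, 0.001]
force: [-2.6, -0.2, 7.0]
width: 0.006
gripper_force: 3.6
```

carry_out(
  claw=[0,0,0,0,0],
  delta_pos=[
    [0,0,0.1],
    [0,0,0.1],
    [0,0,0.05],
    [0,0,0],
    [0,0,0],
  ],
  angular=[
    [0,0,0],
    [0,0,0],
    [0,0,0],
    [0,0,0],
    [0,0,0],
  ],
)

```text
clock: 18.5
position: [0.6319, 0.0125, 0.0614]
ee_rot: [1.849, 2.539, 0.001]
force: [-2.8, 0.4, 9.0]
width: 0.008
gripper_force: 4.2
```

carry_out(
  claw=[0,0,0,0],
  delta_pos=[
    [0,0,0.05],
    [0,0,0],
    [0,0,0.04],
    [0,0,0],
  ],
  angular=[
    [0,0,0],
    [0,0,0],
    [0,0,0],
    [0,0,0],
  ],
)

```text
clock: 18.9
position: [0.6319, 0.0125, 0.0614]
ee_rot: [1.849, 2.539, 0.002]
force: [-5.5, 0.4, 17.0]
width: 0.005
gripper_force: 8.4
```

It stopped at 0.0614 with the force rising to 17 N, so the pin is flush. I'll retreat and check.

carry_out(
  claw=[0,0,0,0,0,0,0,0],
  delta_pos=[
    [0,0,-1],
    [0,0,-2],
    [0,0,-3],
    [0,0,-3],
    [-1.5,-1,0],
    [-1.5,-1,0],
    [-1.5,-1,0],
    [0,0,0],
  ],
  angular=[
    [0,0,0],
    [0,0,0],
    [0,0,0],
    [0,0,0],
    [0,0,0],
    [0,0,0],
    [0,0,0],
    [0,0,0],
  ],
)

```text
clock: 19.7
position: [0.6152, -0.0443, 0.149]
ee_rot: [-1.856, -2.534, 0.004]
force: [-0.3, -0.3, 0.2]
width: 0.004
gripper_force: 0.0
```

```bash
python3 - <<'E'
from h import *
p=arm.get_image("wrist");s=arm.observe();print(s["clock"],s["position"],s["force"])
for r in arm.place_of("rivet",p)[:5]: print(r["conf"],np.array(r["centre"])*[640,400],atz(p,r["centre"],.045))
q=proj(p,np.array([.61,.0,.045])).astype(int);y0=max(0,q[1]-75);x0=q[0]-100
save("f.png",cv2.resize(p["frame"][y0:y0+150,x0:x0+200],(800,600),interpolation=cv2.INTER_CUBIC))
E
```

```text
19.75 [ 0.61583727 -0.04211156  0.14902065] [ 0.31293572  1.18021514 -0.04316831]
0.91 [363.392 131.8  ] [0.631344   0.01353789 0.045     ]
0.35 [303.104 152.2  ] [ 0.59351814 -0.01415674  0.045     ]
```

View pics/f.png

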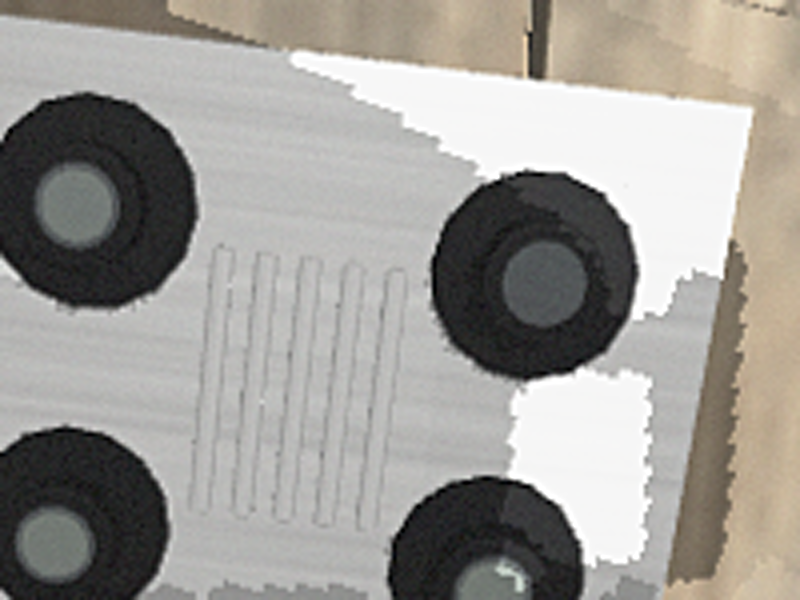

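The fresh rivet at crop (535,275) sits flat with its pin flush, just like the set ones, so I'm handing in.

```bash
python3 -c "
from cell import arm
print(arm.sign_off())"
```

```text
the job is handed in; nothing more can be done
None
```

The fresh rivet is seated flat in the open hole, about 2–4 mm from the hole's centre. Its pin is pushed in flush, the gripper is clear and the job is handed in; it was done at about 20 s, with wrist-force readings no higher than 17 N.

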